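# Balance the demonstration lever with hooked weights

## Robot

A 6-joint arm with a two-finger parallel gripper is mounted at the origin on the work surface. World frame = base frame: x ahead of the robot, y to its left, z up, the work surface at z = 0. Lengths are in m, angles in rad, forces in N, time in s.
With the tool pointing down it reaches from about 0.35 to 0.975 m from the base axis. Payload 4.9 kg.
Tool frame: the origin (TCP) lies at the very end of the fingers, on their centre line; the grasp point (between the pads) lies 19 mm behind it; z points along the fingers, y is the line along which they close (so a half turn about z gives the same grasp; the last joint's range is limited). The gripper opens to 85 mm and grips with 20 to 120 N. Pads are 22 mm wide; open, the fingers measure 114 mm over their backs; the gripper's body (76 mm by 85 mm) begins 54 mm behind the grasp point. The pads swing forward as they close: fully open they stand 13 mm farther back than shut.
Start: joints at [-0.119, 0.053, 1.613, -0, 1.476, -0.119], TCP at [0.625, 0, 0.231] pointing down, gripper open.
Joint ranges: [-3.01, 3.01], [-1.01, 2.22], [0.06, 2.58], [-1.02, 4.17], [0.09, 2.62], [-3.14, 3.14]. Speed limits (rad/s): [2.57, 2.57, 3.14, 3.14, 3.14, 3.14].

## Interface

Orientations are given as a unit quaternion [x, y, z, w].
In Python, from workcell import r, vision, ticket gives the robot as it stands. The module is installed in compiled form; this text tells all that it offers.
- The arm moves only by the tool apply_moves, never from a script. Its argument "moves" is a list of rows, each a list of 3 entries, a list of its own where there are three numbers: the shift along the world's x, y, z in cm, then the turn about the world's z in rad, then the opening, from 0 (shut) to 1 (fully open). In form: [[[dx, dy, dz], twist, fingers], ...]. A call has 1 to 5 rows; each row shifts and turns the commanded pose from where the row before left it; what a row does not reach is not made up. A row lasts 1/10 s, in which the tool goes at most 50 mm and 8.59 degrees, less where a joint would pass 70% of its speed; a pose out of reach is approached as far as the arm can. A call is refused whole if a number of a shift passes 5 or a number of a turn 0.15, either way. A call with a gripper value outside its range is refused whole. The fingers move at their own pace and stop on an object; the grip force is fixed at half the most. Time passes only in rows, so rows that do not move let the fingers close. It gives the time, the measured TCP pose, the force, the opening and the grip force at its end, in the units of the state.
- r.get_obs(): the state, without advancing time (a new reading comes with each control period).
- vision.grab_frame(name): name is "scene" or "side" or "wrist"; returns a dict with "img" (420x560x3 uint8, red, green, blue), "fovy" (degrees; the focal length in pixels is half the picture's height over the tangent of half this angle, whatever the lens; pixels are square), "cx", "cy" (the principal point, pixels), "world_from_camera" (4x4, takes a point from camera to world coordinates). Camera axes: x right, y down, z forward; pixel columns grow to the right and rows downward; lengths in m; the calibration is good to about 2 mm. A picture is of the moment at which its call begins. There is no depth.
- ticket.hand_in(): hands the job in; it is judged then, once.
The state is a dict: "time_s": time; "q": joint angles; "joint_vel": joint speeds; "effort": joint torques, N m; "tcp_pos": TCP position; "ee_rot": TCP orientation; "force": force on the tool from outside, world axes, zero at the start; "wrist_torque": the same for the moment, N m; "grip_width": opening from 0.0 (shut) to 1.0 (fully open); "grip_force": force on a finger pad.
Only numpy, scipy, OpenCV 4.12 (cv2) and the standard library are available. Lean on these libraries where they do the work, as an engineer would, in place of code of your own. Each camera call takes 0.05 s, during which the arm holds its last target. There are 200 camera calls.

## Task

The pivoting bar of the lever stand carries one weight and leans to that side. Hang the large hooked weight on the bare arm first, then the small one on the loaded arm, each with its hook dropped fully into the groove of that arm's saddle (feel for it by sliding the hook along the saddle), so that the bar ends level. Work gently: never let the bar tip more than 12 degrees either way, do not push hard on the lever, and leave the other things on the desk as they are.

Things in the scene. Friction and masses are not known exactly. Their poses are not given: they have to be found in the camera images.
- bar (a joint): Tilt of the bar, rad, about its x axis: 0 level, positive when the loaded (+y) arm is down; range -0.35 to 0.35. A light damped spring (1.1 N m/rad) levels it: it rests near +0.16 at the start, near -0.10 with the large weight added on the bare arm, within 0.055 of 0 with all three.
- bar_pivot (a point): Centre of the pivoting aluminium bar, on its axle, 190 mm above the desk; turns with the bar. x: along the axle, away from the robot; y: along the bar to the loaded arm; z: up, square to the bar. Bar 400 long, 10 wide, 12 mm high, with end stops 17 mm above its axis. A weight like the small one already hangs at y = +180 mm; its tab reaches about 50 mm above the bar.
- bare_arm (a point): Point on the bar's bare arm at y = -145, z = +14 mm of bar_pivot: height of the flat top of a grey clamp saddle, 72 mm long (y), 14 wide (x), underside 23 mm lower. Mid-saddle a groove crosses its top: 11 mm wide along y, 6 deep, upright walls. The saddle's place is not measured: the groove lies within 12 mm either way along y. A hook slid along the top drops in and stops at its wall.
- loaded_arm (a point): The same point on the loaded arm, y = +110, z = +14 mm of bar_pivot: the same saddle with the same groove, again lying unmeasured within 12 mm either way along y. Turns with the bar.
- stand: The lever stand with the bar and all it carries; origin on the desk straight below the pivot, at the centre of the 130 x 150 mm base plate. x along the axle, away from the robot; y along the level bar to the loaded arm. Its post, 26 mm wide, is behind the bar (+x) at the middle.
- large: The large hooked weight, 200 g: aluminium cylinder 52 mm across, 40 mm high, standing on the desk, with a steel hook and an upright tab on top, 146 mm high in all. Origin at the centre of its foot; x: the way the hook's throat opens.
- large_grip (a point): Where to grip the large weight: on its upright steel tab, 133 mm above its foot. Tab 10 mm thick (x), 24 mm wide (y); it reaches from 21 mm below to 13 mm above this point; under it a 6 mm wide stem joins the hook's top arm. x: the way the throat opens; z up.
- large_hook (a point): Its hanging point: underside of the hook's top arm, 30.5 mm straight below the grip point. Hook of 7 mm round steel; the top arm runs along x from the spine (inner face 18.5 mm behind this point) to a lip (12.5 to 19.5 mm ahead) that ends 7.5 mm below this point. The neck under the throat stays over 43 mm below this point.
- small: The small hooked weight, 100 g: aluminium cylinder 40 mm across, 30 mm high, standing on the desk, same hook and tab as the large one, 136 mm high in all. Origin at the centre of its foot; x: the way the throat opens.
- small_grip (a point): Where to grip the small weight: on its tab, 123 mm above its foot; tab and axes as on the large one.
- small_hook (a point): Its hanging point: underside of the hook's top arm, 30.5 mm straight below its grip point. Same hook as on the large one.
- cup_mid (a point): Bystander: open aluminium cup 62 mm across, 85 mm high, standing among the weights; this point is its middle. Leave it.
- flask: Bystander: conical flask of amber glass, 74 mm across, 110 mm high; origin at its foot. Leave it.
- dropper: Bystander: green glass dropper bottle, 36 mm across, 85 mm high; origin at its foot. Leave it.
- beaker: Bystander: glass beaker, 68 mm across, 90 mm high; origin at its foot. Leave it.
- probe: Bystander: black rod-shaped probe, 14 mm thick, 150 mm long, lying on the desk; origin at its underside's middle. Leave it.
- disc: Bystander: brass disc without a hook, 44 mm across, 16 mm high; origin at its foot. Leave it.

How it is judged:
On the way, in this order (a step that is already met when the one before it is completed fails the run):
1. the large weight hangs in the groove of the bare arm's saddle, let go, before the small one is on (z of large_hook in the frame of bar_pivot between 0.004 and 0.0108 m and y of large_hook in the frame of bar_pivot between -0.163 and -0.127 m and contact force between the fingers and large below 0.1 N and contact force between small and stand below 0.1 N), for 0.2 s.
2. the small weight hangs in the groove of the loaded arm's saddle, let go (z of small_hook in the frame of bar_pivot between 0.004 and 0.0108 m and y of small_hook in the frame of bar_pivot between 0.092 and 0.128 m and contact force between the fingers and small below 0.1 N), for 0.2 s.
At the end, for the whole second after the job is handed in: Large weight hanging in the bare arm's groove and small weight in the loaded arm's groove (hook's underside less than 10.8 mm above the bar's axis, where the saddle's top is 14 and the groove's floor 8 mm), bar within 0.07 rad (4 degrees) of level, weights at rest (under 0.08 m/s) and let go (z of large_hook in the frame of bar_pivot between 0.004 and 0.0108 m and y of large_hook in the frame of bar_pivot between -0.163 and -0.127 m and z of small_hook in the frame of bar_pivot between 0.004 and 0.0108 m and y of small_hook in the frame of bar_pivot between 0.092 and 0.128 m and value of joint bar between -0.07 and 0.07 rad and linear speed of each of large, small below 0.08 m/s); the robot touches nothing.
It fails at once if the bar tips more than 0.215 rad (12.3 degrees) either way (value of joint bar above 0.215 rad or value of joint bar below -0.215 rad).
It fails at once if a weight is pressed on the lever with more than 15 N (contact force between any of large, small and stand above 15 N).
It fails at once if the robot itself presses on the lever with more than 5 N (contact force between any of the arm, the fingers and stand above 5 N).
It fails at once if the cup, flask, dropper bottle, beaker, probe or disc is moved by more than 30 mm (distance of any of cup_mid, flask, dropper, beaker, probe, disc from where it was at the start of the episode above 0.03 m).
It also fails if it takes over 64 s, if anything falls off the work surface, if the arm or the gripper's body presses on something with over 40 N, if the wrist force passes 120 N, or if a joint passes its speed limit or range.

## Working session

There is one attempt and no reset: what is moved stays moved. The work goes in short steps, Python scripts to look and compute and a tool call to move; the robot and the scene stay as the last step left them, time stands still between calls to the robot, and variables do not carry over. Pictures are saved under pics/ and viewed, at most 10 in all, crops included, and the job is handed in when it is done.

Besides the shell and the picture viewer there is one more tool, called after ">>>" as a command line: name --argument value ..., lists and objects as JSON in quotes. apply_moves: Moves the arm, as the interface text tells. Its arguments: {"type":"object","properties":{"moves":{"type":"array"}},"required":["moves"]}

```bash
mkdir -p pics; cat > h.py <<'E'
import numpy as np, cv2, json
from workcell import r, vision, ticket
def grab(n, save=None):
    f=vision.grab_frame(n)
    if save:
        cv2.imwrite(f'pics/{save}.png', f['img'][:,:,::-1])
    return f
def ray(f,u,v):
    F=f['img'].shape[0]/2/np.tan(np.radians(f['fovy'])/2)
    T=np.array(f['world_from_camera'])
    d=T[:3,:3]@np.array([(u-f['cx'])/F,(v-f['cy'])/F,1.])
    return T[:3,3],d/np.linalg.norm(d)
def onz(f,u,v,z):
    o,d=ray(f,u,v); return o+d*(z-o[2])/d[2]
def onx(f,u,v,x):
    o,d=ray(f,u,v); return o+d*(x-o[0])/d[0]
def tri(*R):
    A=sum(np.eye(3)-np.outer(d,d) for o,d in R); b=sum((np.eye(3)-np.outer(d,d))@o for o,d in R)
    p=np.linalg.solve(A,b); return p,[np.linalg.norm((np.eye(3)-np.outer(d,d))@(p-o)) for o,d in R]
def proj(f,p):
    F=f['img'].shape[0]/2/np.tan(np.radians(f['fovy'])/2)
    T=np.linalg.inv(np.array(f['world_from_camera'])); c=T[:3,:3]@np.array(p)+T[:3,3]
    return np.array([c[0]/c[2]*F+f['cx'],c[1]/c[2]*F+f['cy']])
def load(n):
    import pickle; return pickle.load(open(f'pics/{n}.pkl','rb'))
def keep(n,name):
    import pickle; f=grab(n,name); pickle.dump(f,open(f'pics/{name}.pkl','wb')); return f
E
python3 - <<'E'
from h import *
fs=[keep(n,n+'0') for n in ('scene','side','wrist')]
for f in fs: print(f['fovy'],f['cx'],f['cy'],np.round(f['world_from_camera'],3).tolist())
a=[cv2.imread(f'pics/{n}0.png') for n in('scene','side','wrist')]
cv2.imwrite('pics/m0.png',np.hstack([cv2.resize(x,(800,600)) for x in a[:1]]))
cv2.imwrite('pics/m1.png',cv2.resize(a[1],(800,600)))
print(r.get_obs())
E
```

```text
47.47536758399051 279.59618129560556 213.68151979948647 [[-0.464, 0.771, -0.436, 1.163], [0.886, 0.406, -0.226, 0.328], [0.002, -0.491, -0.871, 1.399], [0.0, 0.0, 0.0, 1.0]]
55.215301141519106 278.12588198576435 201.4570255977696 [[0.842, -0.317, 0.435, 0.124], [-0.539, -0.5, 0.678, -0.653], [0.003, -0.806, -0.592, 0.704], [0.0, 0.0, 0.0, 1.0]]
69.15758515638402 278.165810628213 206.61024386632013 [[1.0, 0.001, -0.002, 0.625], [0.001, -0.955, -0.298, 0.076], [-0.002, 0.298, -0.955, 0.374], [0.0, 0.0, 0.0, 1.0]]
{'time_s': 0.15, 'q': array([-1.18972605e-01,  5.32301020e-02,  1.61397373e+00, -7.68830457e-06,
        1.47598361e+00, -1.18980439e-01]), 'joint_vel': array([ 0.00059768, -0.00158223, -0.00352959,  0.00104872,  0.00023799,
       -0.00070361]), 'effort': array([ 5.10442842e-04, -3.94241810e+01, -3.70721948e+01, -1.15854355e-04,
        4.61802789e-03,  5.00508997e-05]), 'tcp_pos': array([6.24520113e-01, 7.27476743e-05, 2.30332907e-01]), 'ee_rot': array([ 7.07103527e-01,  7.07109585e-01, -4.95936419e-04, -6.24414222e-04]), 'force': array([-0.25449154,  0.20122291, -0.08679652]), 'wrist_torque': array([0.02312138, 0.02407691, 0.05592454]), 'grip_force': 0.0, 'grip_width': 1.0002524786438776}
```

View pics/m0.png

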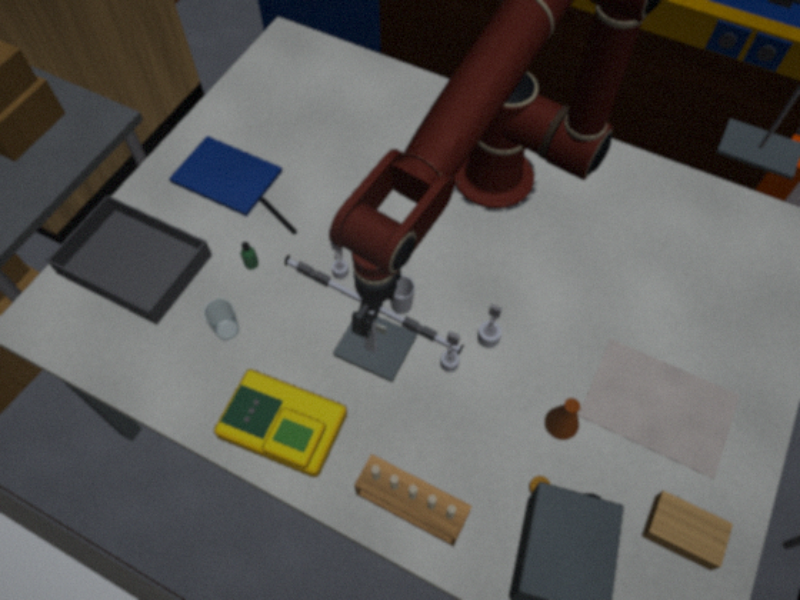

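View pics/m1.png

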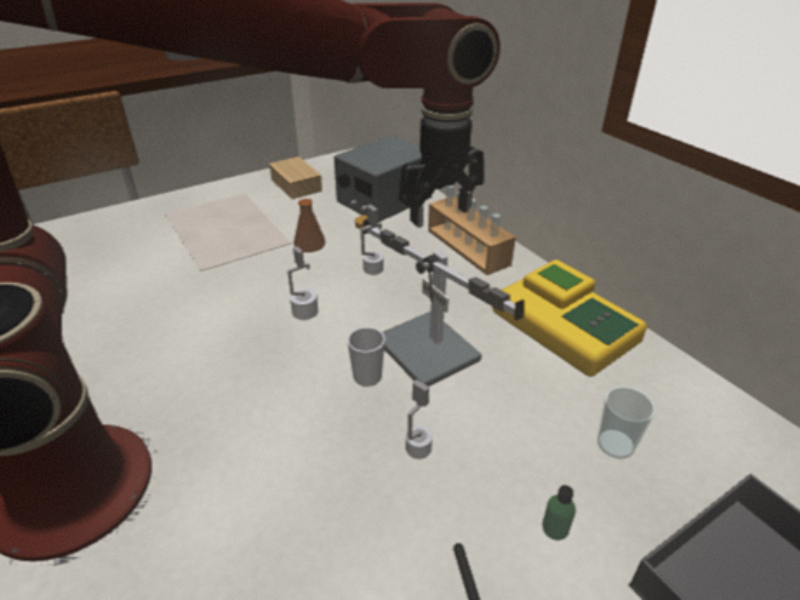

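View pics/wrist0.png

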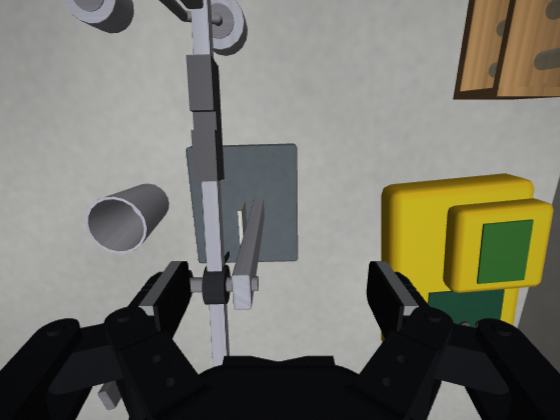

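The scene view (800x600 scaling) shows the bar from (290,260) to (462,348), the weight by the loaded end at (452,350) and the large weight at (490,330). The small one is at (340,262).

The side view shows the large weight at (303,305), the small one at (419,443), the bar from (365,225) to (520,308) and the cup at (366,355). The wrist view shows the loaded saddle with its groove near (205,118).

```bash
python3 - <<'E'
from h import *
a=cv2.imread('pics/scene0.png');b=cv2.imread('pics/side0.png');w=cv2.imread('pics/wrist0.png')
A=cv2.resize(a[160:280,190:370],(800,533),interpolation=cv2.INTER_CUBIC)
B=cv2.resize(b[130:330,180:380],(600,600),interpolation=cv2.INTER_CUBIC)
C=cv2.resize(w[0:400,150:283],(200,600),interpolation=cv2.INTER_CUBIC)
cv2.imwrite('pics/c1.png',A); cv2.imwrite('pics/c2.png',np.hstack([B,C]))
E
```

```text
(no output)
```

View pics/c2.png

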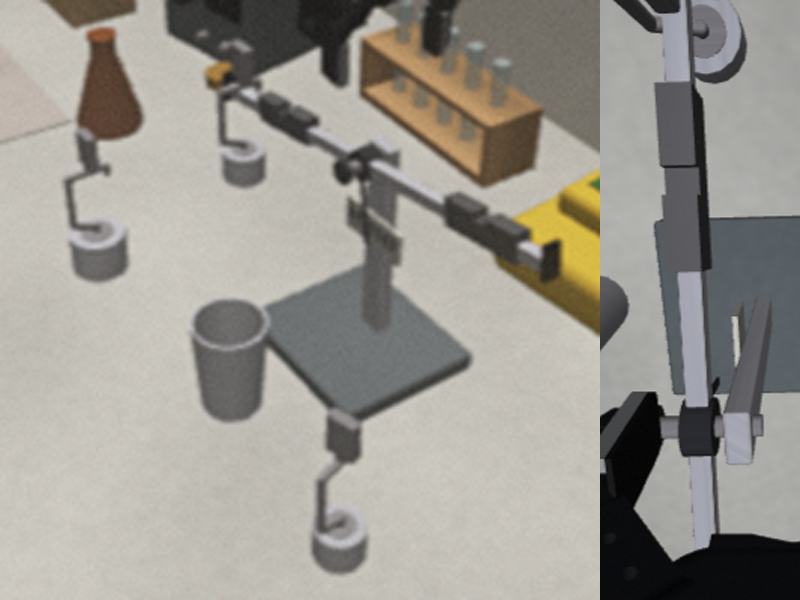

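View pics/c1.png

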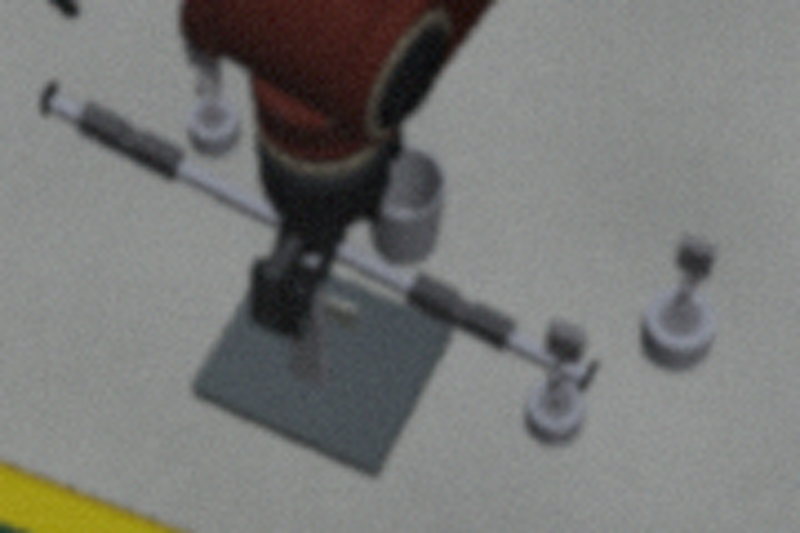

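Crop c2 (side) shows the large tab at (87,152) with its cylinder top at (99,233), and the small tab at (343,437) with its top at (340,525). The grooves are at (487,222) on the bare arm and (289,118) on the loaded arm. Crop c1 (scene) shows the large tab at (695,255) with its top at (680,322), the small top at (213,122), and the grooves at (130,140) and (462,307).

```bash
python3 - <<'E'
from h import *
s=load('scene0');d=load('side0');w=load('wrist0')
S=lambda u,v:ray(s,190+u/4.444,160+v/4.444)
D=lambda u,v:ray(d,180+u/3,130+v/3)
W=lambda u,v:ray(w,150+(u-600)/1.504,v/1.504)
P=lambda *R:[np.round(x,4).tolist() for x in tri(*R)]
print('Ltab',P(S(695,255),D(87,152)),'Ltop',P(S(680,322),D(99,233)))
print('Stop',P(S(213,122),D(340,525)), 'Stab side z.123', onz(d,180+343/3,130+437/3,.123))
print('bareG',P(S(130,140),D(487,222)),'loadG',P(S(462,307),D(289,118)),P(D(289,118),W(681,166)),P(S(462,307),W(681,166)))
print('pivot',P(D(357,163),W(700,428)))
print('ends',P(S(50,100),D(550,258)))
print('loaded saddle ends W z.18', [onz(w,150+(u-600)/1.504,v/1.504,.19).round(4).tolist() for u,v in[(675,83),(687,268),(681,166),(700,428),(706,545)]])
print('cup', P(S(410,170),D(230,322)))
E
```

```text
Ltab [[0.4445, 0.1823, 0.1277], [0.0015, 0.0015]] Ltop [[0.4481, 0.1848, 0.0361], [0.0011, 0.0011]]
Stop [[0.451, -0.2034, 0.0253], [0.0008, 0.0008]] Stab side z.123 [ 0.44650534 -0.21051085  0.123     ]
bareG [[0.5878, -0.171, 0.2166], [0.001, 0.001]] loadG [[0.5792, 0.0688, 0.1773], [0.0025, 0.0025]] [[0.5808, 0.0739, 0.1743], [0.0039, 0.0039]] [[0.5833, 0.0749, 0.193], [0.0018, 0.0018]]
pivot [[0.58, -0.036, 0.1911], [0.0025, 0.0025]]
ends [[0.5894, -0.2305, 0.2245], [0.0009, 0.0009]]
loaded saddle ends W z.18 [[0.5812, 0.1051, 0.19], [0.5809, 0.0364, 0.19], [0.5813, 0.0762, 0.19], [0.5818, -0.0382, 0.19], [0.5808, -0.1049, 0.19]]
cup [[0.4567, -0.0348, 0.0885], [0.005, 0.005]]
```

>>> apply_moves --moves '[[[-1,0,3],0,1],[[-3.5,3,0],0,1],[[-3.5,3,0],0,1],[[-3.5,3,0],0,1],[[-3.5,3,0],0,1]]'

```text
time_s: 0.65
tcp_pos: [0.4734, 0.1208, 0.2609]
ee_rot: [0.707, 0.707, -0.0, -0.0]
force: [-0.2, 0.7, 1.0]
grip_width: 0.997
grip_force: 0.0
```

>>> apply_moves --moves '[[[-2,3,0],0,1],[[-1,2,0],0,1],[[0,0,0],0,1]]'

```text
time_s: 0.95
tcp_pos: [0.4436, 0.1718, 0.2612]
ee_rot: [0.706, 0.708, 0.0, -0.0]
force: [0.5, -0.4, 0.7]
grip_width: 0.997
grip_force: 0.0
```

```bash
python3 - <<'E'
from h import *
f=keep('wrist','w1'); print(r.get_obs()['tcp_pos'],r.get_obs()['time_s'])
s=keep('scene','s1'); 
cv2.imwrite('pics/w1s.png', np.vstack([cv2.resize(f['img'][:,:,::-1],(480,360))[:300],np.hstack([cv2.resize(s['img'][160:280,190:370,::-1],(360,240)),np.zeros((240,120,3),np.uint8)])]))
E
```

```text
[0.44440636 0.17064288 0.26115   ] 1.0
```

View pics/w1.png

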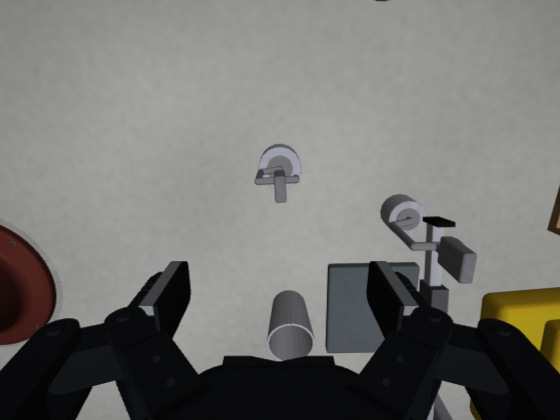

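The wrist view shows the large weight at (280,165). Its hook arm runs from the spine at (258,182) to the lip at (299,179), so the throat opens towards +x. The tab is at (280,190), the cup at (291,325) and the hung weight's tab at (457,258).

```bash
python3 - <<'E'
from h import *
f=load('w1'); g=cv2.cvtColor(f['img'],cv2.COLOR_RGB2GRAY)
for v in range(140,206): print(v,''.join('%x'%(x//16) for x in g[v,250:306]))
E
```

```text
140 99999999aaaaaaaa9a9aa9a9aaaa999aaaaaaaaaaaaaaaaaaaaaaaaa
141 99999999aaaaaaaaaaaaaaaa9a99999aaaaaaaaaaaaaaaaaaaaaaaaa
142 9999999aaaaaaaaaaaaaaaaa99999a99aaaaaaaaaa9aaaaaaaaaaaaa
143 99999999aaaaa9aaaaaaaaaa9999999899aaa99a99aaaaaaaaaaaaaa
144 99999999999a9aaaaaaaaa98766666666678999999aaaaaaaaaaaaaa
145 99999999a99a9aaaaaaa987655555555555667899999aaaaaaaaaaaa
146 999a99999a99aa9aaa98655555555555655555679999aaaaaaaaaaaa
147 999a999999999aaaa975455567888889987655556899aaaaaaaaaaaa
148 99999999999999999754567899999999999987655689aaaaaaaaaaaa
149 9999999999999998645679999aaaaaaaaaaaa99865679aaaaaaaaaaa
150 99999a999999998646899aaaaaaaaaaaaaaaaaa997567aaaaaaaaaaa
151 99999999999998546899aaaa999aa99999999999997568aaaaaaaaaa
152 99999999999997468999999999999999999999999998668aaaaaaaaa
153 9999999999998568999999999999999999999999a9a9977aaaaaaaaa
154 999999999999768999999a9a999aaaaaaaaaaaaaaaaa9978aaaaaaaa
155 999999999998789aaaa9aaa9a999898899aaaaaaaaa9a987aaaaaaaa
156 999999999997799999a999999877777777899999999999988aaaaaaa
157 9999999999879999999999987777777777778999999999987aaaaaaa
15
[... 2225 characters left out ...]
6666677767aaaaaaaaaaaaaaaaaaa
195 9999999999999a99aaaaaaaa8566666666667aaaaaaaaaaaaaaaaaaa
196 9999aa999999aaa9aaaaaaaa9566666666667aaaaaaaaaaaaaaaaaaa
197 99999999999999999aaaaaaa8566666666667aaaaaaaaaaaaaaaaaaa
198 9999a9999999aaaaaaaaaaaa86677666666679aaaaaaaaaaaaaaaaaa
199 9999a9a99999aaaaaaaaaaaa96677766666679aaaaaaaaaaaaaaaaaa
200 9999a99999999aaaaaaaaaaa96667777666679aaaaaaaaaaaaaaaaaa
201 99999a9a9999aaaaa99999999856666666668aaaaaaaaaaaaaaaaaaa
202 99999999999999aaaaa999999976666677789aaaaaaaaaaaaaaaaaaa
203 999999999999999aa9a999aaa999999aaa9aaaaaaaaaaaaaaaaaaaaa
204 9999999999999a9aa9a99aaaaaaaaaaaaaaaaaaaaaaaaaaaaaaaaaaa
205 999999999999999a99aaaaaaaaaaaaaaaaaaaaaaaaaaaaaaaaaaaaaa
```

```bash
python3 - <<'E'
from h import *
f=load('w1'); print(onz(f,280.4,189.5,.146), onz(f,256,180.5,.106),onz(f,298,179,.106))
d=load('side0');print(tri(ray(f,280.4,186),ray(d,180+87/3,130+152/3)))
# bar direction from w1 and loaded saddle; hung tab
E
```

```text
[0.4453974  0.18218414 0.146     ] [0.42121147 0.1813299  0.106     ] [0.4632672  0.18304666 0.106     ]
(array([0.44546139, 0.18095258, 0.12756417]), [np.float64(6.906791730842813e-05), np.float64(6.906791730835592e-05)])
```

>>> apply_moves --moves '[[[0.1,1.1,-3],0.04,1],[[0,0,-4],0,1],[[0,0,-4],0,1],[[0,0,-3.7],0,1],[[0,0,0],0,0.6]]'

```text
time_s: 1.55
tcp_pos: [0.4421, 0.1788, 0.108]
ee_rot: [0.693, 0.72, -0.005, -0.003]
force: [0.3, -0.0, -0.9]
grip_width: 0.858
grip_force: 0.0
```

>>> apply_moves --moves '[[[0,0,0],0,0],[[0,0,0],0,0],[[0,0,0],0,0],[[0,0,0],0,0],[[0,0,0],0,0]]'

```text
time_s: 2.05
tcp_pos: [0.4469, 0.1814, 0.1161]
ee_rot: [0.693, 0.721, 0.001, 0.001]
force: [-1.1, 0.4, 4.3]
grip_width: 0.108
grip_force: 59.4
```

>>> apply_moves --moves '[[[0,0,2],0,0],[[0,0,4],0,0],[[0,0,4],0,0],[[0,0,3.8],0,0],[[0.9,-2,0],0,0]]'

```text
time_s: 2.55
tcp_pos: [0.4575, 0.1628, 0.2596]
ee_rot: [0.692, 0.722, 0.005, 0.003]
force: [0.7, 0.5, -1.4]
grip_width: 0.107
grip_force: 58.8
```

>>> apply_moves --moves '[[[0.9,-4,0],0,0],[[0.9,-4,0],0,0],[[0.9,-4,0],0,0],[[0.9,-4,0],0,0],[[0.9,-4,0],0,0]]'

```text
time_s: 3.05
tcp_pos: [0.4998, -0.0405, 0.252]
ee_rot: [0.693, 0.721, -0.0, 0.0]
force: [0.2, -0.1, -2.7]
grip_width: 0.104
grip_force: 58.8
```

>>> apply_moves --moves '[[[0.9,-4,0],0,0],[[0.9,-4,0],0,0],[[0.6,-4,0],0,0],[[0.2,-2,0],0,0],[[0,0,0],0,0]]'

```text
time_s: 3.55
tcp_pos: [0.5257, -0.1814, 0.2516]
ee_rot: [0.694, 0.72, -0.0, -0.0]
force: [-0.4, 0.1, -1.5]
grip_width: 0.101
grip_force: 58.8
```

```bash
python3 - <<'E'
from h import *
f=keep('wrist','w2'); o=r.get_obs();print(o['tcp_pos'],o['ee_rot'],o['force'],o['time_s'],o['grip_force'])
s=keep('scene','s2');d=keep('side','d2')
E
```

```text
[ 0.52566741 -0.17979962  0.25165435] [ 6.93576058e-01  7.20383101e-01 -6.24457888e-05 -6.60452819e-04] [-0.96700678 -0.04656191 -3.06111398] 3.6 58.787137269973755
```

View pics/w2.png

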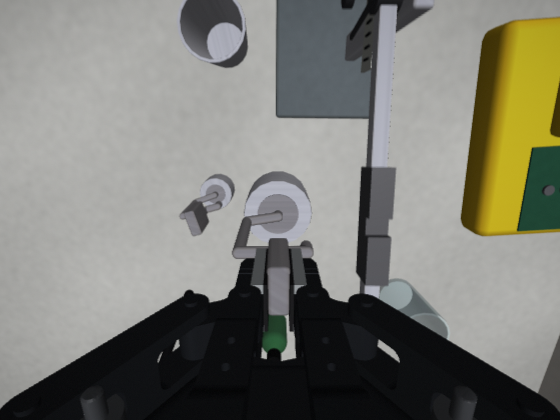

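The wrist view shows the held weight with its hook arm along v≈251, from u=240 to 308. The bare saddle spans (360–395, 167–285) with its groove around v≈219–236, and the small weight's tab is at (195,217).

```bash
python3 - <<'E'
from h import *
f=load('w2'); g=cv2.cvtColor(f['img'],cv2.COLOR_RGB2GRAY)
for v in range(160,302,2): print(v,' '.join('%3d'%x for x in g[v,354:402:2]))
print('tab/hook')
for v in range(205,262,3): print(v,''.join('%x'%(x//16) for x in g[v,180:216]),''.join('%x'%(x//16) for x in g[v,230:320]))
E
```

```text
160 179 178 177 176 174 173 122  60  62 168 180 180 182 183 179 175 176 176 176 176 175 175 176 177
162 179 178 176 176 174 173 123  59  67 171 179 181 182 183 179 175 179 175 176 177 176 174 176 177
164 178 177 176 175 174 174  99  59  70 169 180 180 183 184 179 175 177 176 176 177 175 174 176 178
166 177 177 177 172 122 133  75  50  63 150 161 160 161 161 158 161 167 156 164 168 167 172 177 178
168 177 178 179 157  27  27  25  26  27  85  98  99 100 100  99  98  99  98  96 102 103 154 175 178
170 178 178 179 157  25  24  26  25  24  86 100  99  99  97  98  98  98  98  97  97  97 160 176 176
172 178 179 177 148  24  25  25  23  23  99  99  98  98  98  98  98  97  98  97  97  96 163 175 176
174 179 179 178 147  24  24  25  24  24  98  98  97  97  97  97  98  96  96  97  97  96 173 174 175
176 178 179 178 145  23  23  24  24  30  98  98  97  98  97  97  97  96  96  97  97  97 173 173 175
178 178 178 177 144  23  23  23  24  29  98  98  97  97  97  97  96  97  97  97  96 102 173 173 175
180 179 179 177 144  24  24  24  24  37  98  97  98  97  97  97  97  97  96  97  96 102 173 175 176

[... 7816 characters left out ...]
444444458bbbbbbbbbba733334444446abbbbbbb
247 bbbbbbbbbbbbbbbbbbbbbbbbbabbbbbbbbbb bba73455555555555555555555555555555555333444444444444444444555555555555655556655547bbbbbbb
250 bbbbbbbbbbbbbbbbbbbbbbbbbbbbbbbbbbbb ba8577888888888888888888875444444444212334444444444444444430134444444456888888887778bbbbbb
253 bbbbbbbbbbbbbbbbbbbbbbbbbbbbbbbbbbbb b96788888888888888888888874444444443112334444444444444444431124444444446888888888878bbbbbb
256 bbbbbbbbbbbbbbbbbbbbbbbbbbbbbbbbbbbb bba77788888888888888888875444444444301333444444444444444443102444444444578888888779bbbbbbb
259 bbbbbbbbbbbbbbbbbbbbbbbbbbbbbbbbbbbb aabbaaaaaaaaa96210001111244444444442013334444444444444444432013444444444310101001269bbbbbb
```

```bash
python3 - <<'E'
from h import *
f=load('w2'); o,_=ray(f,0,0); print('cam',o)
for th in(.14,.16,.18):
    piv=np.array([.582,-.037,.19])
    n=np.array([0,np.sin(th),np.cos(th)])  # bar z axis: +y arm down
    p0=piv+.014*n
    def X(u,v,dz=0):
        o,d=ray(f,u,v); return o+d*(((p0+dz*n-o)@n)/(d@n))
    L=[X(u,v) for u,v in((372,167.5),(395.5,167.5),(368.5,216),(392,216),(380,218.5),(378.5,237),(368,240),(390,240),(365.5,285),(387.5,285))]
    print(th);print(np.round(L,4).tolist())
    print('len',np.linalg.norm(X(384,167.5)-X(376.5,285.5)), 'groove mid',(X(380,218.5)+X(378.5,237))/2,'local y',((X(380,218.5)+X(378.5,237))/2-piv)@np.array([0,np.cos(th),-np.sin(th)]))
for u,v,z in((240,253,.238),(310,252,.238),(278,253,.238)): print(onz(f,u,v,z))
E
```

```text
cam [ 0.52302515 -0.10588408  0.39566765]
0.14
[[0.579, -0.1352, 0.218], [0.5928, -0.1347, 0.2179], [0.5794, -0.1639, 0.222], [0.5936, -0.1634, 0.222], [0.5865, -0.1652, 0.2222], [0.5866, -0.1766, 0.2238], [0.5804, -0.1787, 0.2241], [0.5938, -0.1782, 0.224], [0.5813, -0.2075, 0.2282], [0.595, -0.207, 0.2281]]
len 0.07334436982872389 groove mid [ 0.58653475 -0.17090791  0.22300889] local y -0.137203918151611
0.16
[[0.5784, -0.1349, 0.22], [0.592, -0.1344, 0.2199], [0.5786, -0.1631, 0.2245], [0.5926, -0.1626, 0.2245], [0.5855, -0.1643, 0.2247], [0.5856, -0.1755, 0.2265], [0.5794, -0.1775, 0.2269], [0.5927, -0.1771, 0.2268], [0.5801, -0.2055, 0.2314], [0.5937, -0.2051, 0.2313]]
len 0.07190540718602774 groove mid [ 0.58556997 -0.1699166   0.22563114] local y -0.1368955860451886
0.18
[[0.5777, -0.1346, 0.222], [0.5912, -0.1341, 0.2219], [0.5778, -0.1623, 0.227], [0.5915, -0.1618, 0.2269], [0.5846, -0.1635, 0.2272], [0.5846, -0.1744, 0.2292], [0.5785, -0.1764, 0.2296], [0.5915, -0.1759, 0.2295], [0.579, -0.2036, 0.2345], [0.5923, -0.2031, 0.2345]]
len 0.07051970741319767 groove mid [ 0.58461108 -0.16893146  0.22823741] local y -0.13664556236651804
[ 0.50392665 -0.18353856  0.238     ]
[ 0.54370213 -0.18141091  0.238     ]
[ 0.52554584 -0.18272222  0.238     ]
```

>>> apply_moves --moves '[[[0,1.1,0.15],-0.015,0],[[0,0,0],0,0],[[0,0,0],0,0]]'

```text
time_s: 4.0
tcp_pos: [0.526, -0.1671, 0.2539]
ee_rot: [0.697, 0.717, -0.0, 0.0]
force: [-0.4, -0.2, -2.6]
grip_width: 0.105
grip_force: 58.8
```

>>> apply_moves --moves '[[[1,0,0],0,0],[[1.5,0,0],0,0],[[1.5,0,0],0,0],[[1.5,0,0],0,0],[[0.6,0,0],0,0]]'

```text
time_s: 4.5
tcp_pos: [0.5883, -0.168, 0.2535]
ee_rot: [0.698, 0.716, 0.0, 0.0]
force: [-0.8, -0.3, -1.4]
grip_width: 0.104
grip_force: 58.8
```

>>> apply_moves --moves '[[[0,0,0],0,0],[[0,0,0],0,0]]'

```text
time_s: 4.7
tcp_pos: [0.5868, -0.168, 0.2535]
ee_rot: [0.698, 0.716, -0.0, -0.0]
force: [-0.5, -0.5, -2.6]
grip_width: 0.109
grip_force: 58.8
```

```bash
python3 - <<'E'
from h import *
f=keep('wrist','w3'); o=r.get_obs();print(o['tcp_pos'],o['force'],o['time_s'])
cv2.imwrite('pics/w3b.png',cv2.resize(f['img'][100:310,140:420,::-1],(800,600),interpolation=cv2.INTER_CUBIC))
g=cv2.cvtColor(f['img'],cv2.COLOR_RGB2GRAY)
for v in range(120,270,3): print(v,''.join('%x'%(x//16) for x in g[v,215:330]))
E
```

```text
[ 0.58666389 -0.16802209  0.2536831 ] [-0.52098706 -0.41112112 -1.20078623] 4.75
120 bbbbbbbb9555555555555556666666666655556666666666666667abbbbbbbbbbaaab9566666666666666666666666666666666666666666666
123 bbbbbbbb9655555555665555665566666666665666666666666667abbbbbbbbbaaabb9566666666666666666666666666666666666666666666
126 bbbbbbbbb964555555555555555555555555555555555555555557abbbbbbbbbbaaab9455555555555555555555555555555555555555555555
129 bbbbbbbbbbbbaaaaaaaaaaaaaaaaaaaaaaaaaaaaaaaabaaaaaaaaaabbbbbbbbbbaabba9aaaaaaaaaaaaaaaaaaaaaaaaaaaaaaaaaaaaaaaaaaab
132 bbbbbbbbbbbbbbbbbbbbbbbbbbbbbbbbbbbbbbbbbbbbbbbbbbbbbaabbbbbbbbbbaabba9bbbbbbbbbbbbbbbaaaaaabbbbbbbbbbbaaaaaaaaaaaa
135 bbbbbbbbbbbbbbbbbbbbbbbbbbbbbbbbbbbbbbbbbbbbbbbbbbbbbaabbbbbbbbbbaabba9bbbbbbbbbbbbbbbbbbbbbbbbbbbbbbbbaaaaaaaaaaaa
138 bbbbbbbbbbbbbbbbbbbbbbbbbbbbbbbbbbbbbbbbbbbbbbbbbbbbbbabbbbbbbbbbaabba9bbbbbbbbbbbbbbbbbbbbbbbbbbbbbbbbbabbbbbaaaab
141 bbbbbbbbbbbbbbbbbbbbbbbbbbbbbbbbbbbbbbbbbbbbbbbbbbbbbbabbbbbbbbbbaabba9bbbbbbbbbbbbbbbbbbbbbbbbbbbbbbbbbbbbbbbbbbbb
144 bbbbbabbbbbbbbbbbbbbbbbbbbbbbbbbbbbbbbbbbbbbbbbbbbbbbaa
[... 4280 characters left out ...]
b96778888888888888888888874444444443112334444444444444444430134444444446888888888878bbbbbbbbbbbbbbbb
255 abbbbbbbbbbbbbbbb9678888888888888888888864444444443013334444444444444444431024444444445788888888779bbbbbbbbbbbbbbbb
258 aaaaaabbbbaaabbbbbba86666666665333332223444444444420133344444444444444444320234444444444222222337bbbbbbbbbbbbbbbbbb
261 aaaaaaaaaaaaaabbbbbbbbaaaba72000000000124444444444202333444444444444444444201344444444442000000000159bbbbbbbbbbbbbb
264 baaaaaaaaaaaabbbbbbbbbbba700000000000023444444444311233344444444444444444430124444444444300000000000049babaabbbbbbb
267 bbbaaabbbbbaaaaabbbbbabb9100000000000124444444444301234555555555556666655431024444444444320000000000016baabbbbbbbbb
```

>>> apply_moves --moves '[[[0,0,-0.6],0,0],[[0,0,-0.5],0,0],[[0,0,-0.5],0,0],[[0,0,-0.4],0,0],[[0,0,-0.3],0,0]]'

```text
time_s: 5.25
tcp_pos: [0.5868, -0.1681, 0.2303]
ee_rot: [0.698, 0.716, -0.0, -0.0]
force: [0.4, -0.5, -1.5]
grip_width: 0.106
grip_force: 59.0
```

>>> apply_moves --moves '[[[0,0,0],0,0],[[0,0,0],0,0],[[0,0,0],0,0]]'

```text
time_s: 5.55
tcp_pos: [0.5871, -0.1679, 0.2311]
ee_rot: [0.698, 0.716, 0.0, 0.0]
force: [-0.3, -0.0, -1.5]
grip_width: 0.106
grip_force: 58.9
```

>>> apply_moves --moves '[[[0,-0.1,0],0,0],[[0,-0.1,0],0,0],[[0,0,0],0,0],[[0,0,0],0,0]]'

```text
time_s: 5.95
tcp_pos: [0.5871, -0.1702, 0.2309]
ee_rot: [0.698, 0.716, -0.0, 0.0]
force: [0.7, -0.4, -1.1]
grip_width: 0.106
grip_force: 58.9
```

```bash
python3 - <<'E'
from h import *
f=keep('wrist','w4');d=keep('side','d4'); o=r.get_obs();print(o['tcp_pos'],o['force'],o['time_s'])
g=cv2.cvtColor(f['img'],cv2.COLOR_RGB2GRAY)
for v in range(170,270,2): print(v,''.join('%x'%(x//16) for x in g[v,225:325]))
E
```

```text
[ 0.58704412 -0.17018022  0.23092951] [ 0.61392782 -1.41241885 -2.26794567] 6.05
170 bbbbbbbbbbbbbbbbbbbbbbbbbbbbbbbbbbbbbbbbba9abbbbbbbbbbbbabba9bbbbbbbbbbbbbbbbbbbbbbbbbbbbbaaaaaabbbb
172 bbbbbbbbbbbbbbbbbbbbbbbbbbbbbbbbbbbbbbbbba9abbbbbbbbbbbaabba8aabbbbbbbbbbbbbbbbbbbbbbbbbbaaaaaabbbbb
174 bbbbbbbbbbbbbbbbbbbbbbbbbbbbbbbbbbbbbba8657abbbbbbbbbbbaabb96666778abbbbbbbbbbbbbbbbbbbbbbaaaabbbbbb
176 bbbbbbbbbbbbbbbbbbbbbbbbbbbbbbbbbbba8555557abbbbbbbbbbbbbbb96666666668abbbbbbbbbbbbbbbbbbbbbbbbbbaab
178 bbbbbbbbbbbbbbbbbbbbbbbbbbbbbbbbb8555555557abbbbbbbbbbbbbbb96666666666679bbbbbbbbbbbbbbbbbbbbbbbabba
180 bbbbbbbbbbbbbbbbbbbbbbbbbbbbbba755555555557abbbbbbbbbbbbbbb9666666666666679bbbbbbbbbbbbbbbbbbbaaaaba
182 bbbbbbbbbbbbbbbbbbbbbbbbbbbba74455555555657abbbbbbbbbbbbbbba99876666666666679bbbbbbbbbbbbbaaaaaaaabb
184 bbbbbbbbbbbbbbbbbbbbbbbbbbba74455555679aba9abbbbbbbbbbbbbbba9bbbbbaa8766666668bbbbbbbbbbbbaaaabbbbbb
186 bbbbbbbbbbbbbbbbbbbbbbbbbba54555569bbbbbba9abbbbbbbbbbbbbbba9bbbbbbbbbb97666668bbbbbbbbbbbbbbbbbbbbb
188 bbbbbbbbbbbbbbbbbbbbbbbbba5445579bbbbba7225abbbbbbbbbbbbbbb93248bbbbbb
[... 3530 characters left out ...]
5444444444301333444444444444444443102444444444578888888779bbbbbbbbbbbb
258 bbbbbbbbaa86666666665333333333444444444420133344444444444444444320234444444444222222337bbbbbbbbbbbbb
260 bbbbbbbbbabbbbbbba721000000012444444444420133344444444444444444420134444444443100000000159bbbbbbbbbb
262 bbbbbbbbbbabbbb95200000000001344444444441123334444444444444444442013444444444320000000000148bbbbbbbb
264 bbbbbbbbbabbbba600000000000023444444444311233344444444444444444431124444444444300000000000049bbbbbbb
266 bbbbbbbbbbaabb9300000000000124444444444301233444444444445555444431024444444444310000000000037bbbbbbb
268 bbbbbbbbbbbbba71111111111111344444444443013566677776666777777766410244444444444211111111111159bbbbbb
```

```bash
cat >> h.py <<'E'
def track(A,B,box,m=14):
    x0,y0,x1,y1=box; up=4
    a=cv2.resize(cv2.cvtColor(A['img'],7),None,fx=up,fy=up,interpolation=cv2.INTER_CUBIC)
    b=cv2.resize(cv2.cvtColor(B['img'],7),None,fx=up,fy=up,interpolation=cv2.INTER_CUBIC)
    t=a[y0*up:y1*up,x0*up:x1*up]; s=b[(y0-m)*up:(y1+m)*up,(x0-m)*up:(x1+m)*up]
    R=cv2.matchTemplate(s,t,cv2.TM_CCOEFF_NORMED); _,v,_,l=cv2.minMaxLoc(R)
    return l[0]/up-m,l[1]/up-m,round(float(v),3)
E
python3 - <<'E'
from h import *
d2=load('d2');d4=load('d4');d0=load('side0')
for n,b in(('endstop',(355,205,372,224)),('hungtab',(249,140,268,160)),('hungcyl',(250,175,272,194))): print(n,track(d2,d4,b),track(d0,d2,b))
# expected pixel motion per tilt
def P(th,y,z,yaw=.024,piv=(.582,-.037,.19)):
    c,s=np.cos(th),np.sin(th); yy=y*c+z*s; zz=-y*s+z*c
    return np.array(piv)+[-yaw*yy,yy,zz]
for th in(.16,.14,.12,.1): print(th,[ (proj(d4,P(th,y,z))-proj(d4,P(.16,y,z))).round(2).tolist() for y,z in((-.2,0.01),(.18,.03))], proj(d4,P(th,-.2,.01)))
E
```

```text
endstop (0.25, 3.5, 0.954) (0.0, 0.0, 0.999)
hungtab (-0.75, -2.0, 0.671) (0.0, 0.0, 0.997)
hungcyl (-0.25, -2.5, 0.994) (0.0, 0.0, 0.997)
0.16 [[0.0, 0.0], [0.0, 0.0]] [363.11737483 214.07024431]
0.14 [[0.03, 1.83], [-0.02, -1.23]] [363.14564296 215.8999074 ]
0.12 [[0.03, 3.64], [-0.03, -2.45]] [363.1440243  217.70588042]
0.1 [[-0.0, 5.42], [-0.03, -3.67]] [363.11273549 219.48718558]
```

>>> apply_moves --moves '[[[0,-0.1,0],0,0],[[0,0,0],0,0],[[0,0,0],0,0]]'

```text
time_s: 6.35
tcp_pos: [0.5869, -0.1709, 0.2306]
ee_rot: [0.698, 0.716, 0.0, -0.0]
force: [-0.0, -0.4, -0.9]
grip_width: 0.109
grip_force: 58.8
```

>>> apply_moves --moves '[[[0,-0.1,0],0,0],[[0,0,0],0,0],[[0,0,0],0,0]]'

```text
time_s: 6.65
tcp_pos: [0.587, -0.172, 0.2308]
ee_rot: [0.698, 0.716, -0.0, -0.0]
force: [-0.3, 0.3, -2.2]
grip_width: 0.104
grip_force: 58.9
```

```bash
cat > t.py <<'E'
from h import *
import sys
d2=load('d2');d=keep('side',sys.argv[1]); o=r.get_obs();print(o['tcp_pos'],o['force'],o['time_s'])
e=track(d2,d,(355,205,372,224)); h=track(d2,d,(250,175,272,194)); print(e,h,'tilt',.16-e[1]/91,.16+h[1]/61)
E
python3 t.py d5
```

```text
[ 0.5869684  -0.17200589  0.23080955] [-1.07138958  0.22868996 -2.60663823] 6.7
(0.0, 1.25, 0.994) (0.0, -0.75, 0.995) tilt 0.14626373626373626 0.1477049180327869
```

The bar rose from tilt 0.12 to 0.147 as I slid the hook, so it dropped into the groove. I'll centre it and lower along the arc.

>>> apply_moves --moves '[[[0,-0.1,0],0,0],[[0,-0.05,-0.3],0,0],[[0,-0.05,-0.4],0,0],[[0,-0.05,-0.5],0,0],[[0,-0.05,-0.5],0,0]]'

```text
time_s: 7.2
tcp_pos: [0.5871, -0.1752, 0.2135]
ee_rot: [0.698, 0.716, 0.0, 0.0]
force: [1.4, -0.9, -1.1]
grip_width: 0.104
grip_force: 59.0
```

```bash
python3 t.py d6
```

```text
[ 0.58661787 -0.17497682  0.2122973 ] [-0.10613385 -0.28590219 -1.95832516] 7.25
(0.75, 9.25, 0.652) (-0.75, -8.0, 0.994) tilt 0.058351648351648355 0.02885245901639344
```

>>> apply_moves --moves '[[[0,-0.05,-0.4],0,0],[[0,0,-0.4],0,0],[[0,0,-0.4],0,0],[[0,0,-0.2],0,0],[[0,0,0],0,0]]'

```text
time_s: 7.75
tcp_pos: [0.5869, -0.1754, 0.1994]
ee_rot: [0.698, 0.716, -0.0, -0.0]
force: [-0.1, -0.4, 0.5]
grip_width: 0.105
grip_force: 59.1
```

```bash
python3 t.py d7; python3 - <<'E'
from h import *
d=load('d7'); cv2.imwrite('pics/d7b.png',cv2.resize(d['img'][130:290,220:420,::-1],(750,600),interpolation=cv2.INTER_CUBIC))
E
```

```text
[ 0.58689422 -0.17539726  0.1996857 ] [-1.20238126  1.13614221 -0.06020716] 7.8
(-3.75, -0.75, 0.613) (-0.5, -13.75, 0.973) tilt 0.16824175824175824 -0.06540983606557377
```

View pics/d7b.png

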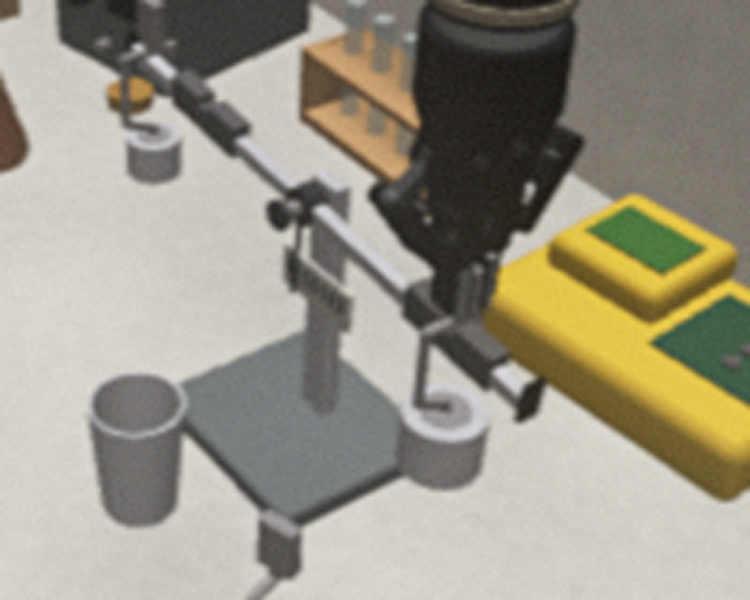

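The side crop shows the large weight's hook sitting in the middle of the bare arm's saddle at about (435,325), with the bar tipped to the bare side by about 0.08 rad. I'm releasing it.

>>> apply_moves --moves '[[[0,0,0],0,0.2],[[0,0,0],0,0.4],[[0,0,0],0,0.5],[[0,0,0],0,0.5],[[0,0,0],0,0.5]]'

```text
time_s: 8.3
tcp_pos: [0.587, -0.1755, 0.1999]
ee_rot: [0.698, 0.716, 0.0, 0.0]
force: [-0.8, -0.2, 0.1]
grip_width: 0.498
grip_force: 0.0
```

```bash
python3 t.py d8
```

```text
[ 0.5870019  -0.17550709  0.19986222] [ 0.08355778 -0.31694959  0.57492499] 8.35
(7.25, 9.25, 0.605) (-0.5, -13.75, 0.973) tilt 0.058351648351648355 -0.06540983606557377
```

>>> apply_moves --moves '[[[0,0,1.5],0,0.5],[[0,0,3],0,0.5],[[0,0,3],0,0.8],[[-3,0,0],0,1],[[-4,-1,0],0,1]]'

```text
time_s: 8.85
tcp_pos: [0.5178, -0.1854, 0.278]
ee_rot: [0.697, 0.717, 0.001, 0.002]
force: [-0.9, -0.6, -0.2]
grip_width: 0.979
grip_force: 0.0
```

>>> apply_moves --moves '[[[-4,-1,0],0,1],[[-3,-1,-1],0,1],[[0,0,0],0,1],[[0,0,0],0,1]]'

```text
time_s: 9.25
tcp_pos: [0.4469, -0.2058, 0.266]
ee_rot: [0.699, 0.716, 0.0, 0.001]
force: [0.4, 0.1, 0.3]
grip_width: 1.002
grip_force: 0.0
```

```bash
python3 t.py d9; python3 - <<'E'
from h import *
f=keep('wrist','w9'); o=r.get_obs(); print(o['tcp_pos'])
print(proj(f,[.447,-.208,.136]))
g=cv2.cvtColor(f['img'],7); c=proj(f,[.447,-.208,.136]).astype(int)
for v in range(c[1]-45,c[1]+30): print(v,''.join('%x'%(x//16) for x in g[v,c[0]-45:c[0]+45])); 
print(c[0]-45)
E
```

```text
[ 0.44753484 -0.20566814  0.26613768] [ 0.16010763 -0.64477297  0.47878607] 9.3
(-7.25, -2.75, 0.612) (-0.25, -13.75, 0.596) tilt 0.19021978021978023 -0.06540983606557377
[ 0.44785055 -0.20558131  0.26603366]
[277.41006418 198.63076419]
153 aaa999999999999999a9999999999999999999999999999a9aa99999999aaaaa999999aaa9a9aaaaaaaaaaaaaa
154 aaa99999999999999a9a99999999999999999999999999999aaaaa999999aaa999999aaaa9999aaaaaaaaaaaaa
155 999999999999999999999999999999999999999999999999a9a9aa9999aaaaaaa999999a99aaaaaaaaaaaaaaaa
156 9999999999999999999999999999999999999999998776666789aaaa999aaaaaa99999999aaaaaaaaaaaaaaaaa
157 99999999999999999999999999999999999999999755555555567799aaaaaaaa9999999aaaaaaaaaaaaaaaaaaa
158 999999999999999999999999999999999999999655555555555556689a9aaaaaa9a999999aaaaaaaaaaaaaaaaa
159 a9a9999999999999999999999999999999999754455567888765555689aaaaaaa9a999aaaaaaaaaaaaaaaaaaaa
160 9a99999999999999999999999999999999997444578999aaa9987655689aaaaaaaaaaaaaaaaaaaaaaaaaaaaaaa
161 99a999999999999999999999999999999aa8544689999aaaaa99998656799aaaaaaaaaaaaaaaaaaaaaaaaaaaaa
162 9999
[... 5565 characters left out ...]
aaaaaaaaaaaaaaaa9999aaaaaaaaaaa
221 aaaaaaaaa9aaaaaaaaaaaaaaaaaaa9aaaaaaaaaaaaaaaaaaaaaaaaaaaaaaaaaaaaaaaaaaaaaaaaaaaaaaaaaaaa
222 aaaaaaa999aaaaaaaaaaaaaaaaaaaaa9aaaaaaaaaaaaaaaaaaaaaaaaaaaaaaaaaaaaaaaaaaaaaaaaaaaaaaaaaa
223 aaaaaaaa99aaaaaaaaaaaaaaaaaaaaaaaaaaaaaaaaaaaaaaaaaaaaaaaaaaaaaaaaaaaaaaaaaaaaaaaaaaaaaaaa
224 aaaaaaaa99aaaaaaaaaaaaaaaaaaaaaaaaaaaaaaaaaaaaaaaaaaaaaaaaaaaaaaaaaaaaaaaaaaaaaaaaaaaaaaaa
225 aaaaaaaaa9aaaaaaaaaaaaaaaaaaaaaaaaaaaaaaaaaaaaaaaaaaaaaaaaaaaaaaaaaaaaaaaaaaaaaaaaaaaaaaaa
226 9aaaaaaaa9aaaaaaaaaaaaaaaaaaaaaaaaaaaaaaaaaaaaaaaaaaaaaaaaaaaaaaaaaaaaaaaaaaaaaaaaaaaaaaaa
227 9aaaaaaaaa9aaaaaaaaaaaaaaaaaaaaaaaaaaaaa9aaaaaaaaaaaaaaaaaaaaaaaaaaaaaaaaaaaaaaaaaaaaaaaaa
232
```

```bash
python3 - <<'E'
from h import *
f=load('w9'); A=onz(f,276.5,186,.136);B=onz(f,282,207.5,.136); print(onz(f,279.3,196.5,.136),np.arctan2(-(A-B)[0],(A-B)[1]))
A=onz(f,258,192,.096);B=onz(f,297,182.5,.096);print(A,B,np.arctan2((B-A)[1],(B-A)[0]))
d=load('side0');print(tri(ray(f,279.3,193.5),ray(d,294.3,275.7)))
q=r.get_obs()['ee_rot'];print('yaw',2*(np.arctan2(q[1],q[0])-np.pi/4), r.get_obs()['q'])
E
```

```text
[ 0.4487123  -0.20589028  0.136     ] 0.26807665070662134
[ 0.42641264 -0.21255368  0.096     ] [ 0.46746045 -0.20118697  0.096     ] 0.2701448493643122
(array([ 0.44875332, -0.20748836,  0.1189285 ]), [np.float64(0.00010143089354017926), np.float64(0.00010143089354018329)])
yaw 0.025424449626367585 [-5.81661938e-01 -2.91194150e-01  1.87054874e+00  2.91430873e-04
  1.56041274e+00 -6.07089148e-01]
```

>>> apply_moves --moves '[[[0.1,0,-3],0.122,1],[[0,0,-3.5],0.122,1],[[0,0,-3.5],0,1],[[0,0,-3.5],0,1],[[0,0,-2.6],0,1]]'

```text
time_s: 9.85
tcp_pos: [0.4483, -0.2047, 0.1019]
ee_rot: [0.605, 0.796, 0.0, -0.001]
force: [-0.2, 1.3, -0.0]
grip_width: 1.003
grip_force: 0.0
```

>>> apply_moves --moves '[[[0,0,0],0,0.6],[[0,0,0],0,0],[[0,0,0],0,0],[[0,0,0],0,0],[[0,0,0],0,0]]'

```text
time_s: 10.35
tcp_pos: [0.449, -0.2061, 0.1055]
ee_rot: [0.606, 0.796, 0.0, 0.001]
force: [0.1, 0.0, 0.3]
grip_width: 0.144
grip_force: 0.0
```

>>> apply_moves --moves '[[[0,0,0],0,0],[[0,0,2],0,0],[[0,0,4],-0.122,0],[[0,0,4],-0.122,0],[[0,0,4],0,0]]'

```text
time_s: 10.85
tcp_pos: [0.4475, -0.2052, 0.245]
ee_rot: [0.699, 0.715, -0.0, -0.0]
force: [0.1, -0.3, -1.0]
grip_width: 0.105
grip_force: 58.6
```

>>> apply_moves --moves '[[[0.5,3,0],0,0],[[1,4,0],0,0],[[1,4,0],0,0],[[1,4,0],0,0],[[1,4,0],0,0]]'

```text
time_s: 11.35
tcp_pos: [0.4929, -0.0139, 0.2438]
ee_rot: [0.698, 0.716, 0.0, 0.0]
force: [1.0, -0.5, -0.8]
grip_width: 0.109
grip_force: 58.6
```

>>> apply_moves --moves '[[[1,4,0],0,0],[[1,3,0],0,0],[[0.5,2,0],0,0],[[0,0,0],0,0],[[0,0,0],0,0]]'

```text
time_s: 11.85
tcp_pos: [0.5177, 0.0745, 0.2435]
ee_rot: [0.698, 0.716, -0.0, -0.0]
force: [-0.5, 0.6, -1.4]
grip_width: 0.107
grip_force: 58.6
```

```bash
python3 - <<'E'
from h import *
f=keep('wrist','w10'); keep('side','d10');keep('scene','s10');o=r.get_obs();print(o['tcp_pos'],o['force'],o['time_s'])
E
```

```text
[0.5178101  0.07358446 0.24374752] [ 0.07396574  0.5779583  -1.18867159] 12.0
```

View pics/w10.png

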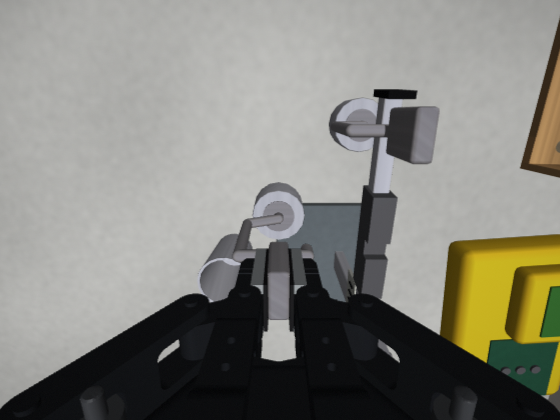

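The wrist view shows the loaded saddle at (360–396, 187–298) with its groove near v≈243–257, and the held small weight's hook arm at v≈255. The hung weight's tab is at (413,135).

```bash
python3 - <<'E'
from h import *
f=load('w10'); g=cv2.cvtColor(f['img'],7)
for v in list(range(182,194))+list(range(234,264))+list(range(290,303)): print(v,' '.join('%3d'%x for x in g[v,352:404:2]))
for u in(236,240,246): pass
for v in range(240,266,2): print(v,''.join('%x'%(x//16) for x in g[v,228:320]))
E
```

```text
182 182 183 183 182 182 182 179 179 152  63  65 118 182 182 185 185 187 190 191 182 181 182 179 179 176 177
183 182 182 182 183 182 182 180 179 142  62  66 130 181 182 184 185 186 190 191 179 181 181 180 178 177 177
184 182 181 182 182 182 182 180 179 130  62  65 141 181 182 184 185 187 190 191 178 181 181 180 179 177 177
185 182 181 181 182 183 171  92  92  81  62  63 148 181 183 184 186 187 191 191 173 182 182 180 179 178 177
186 182 180 182 182 182 161  43  51  60  63  65 156 180 183 185 185 188 192 190 178 180 181 181 179 179 177
187 182 181 181 183 182 160  29  47  56  63  64 162 180 183 185 185 188 192 190 178 181 181 181 181 180 178
188 183 182 182 182 182 153  26  42  50  62  67 166 180 183 184 186 188 191 189 181 181 181 181 182 181 177
189 184 183 182 183 182 153  25  32  47  59  70 170 180 183 184 186 189 191 191 176 181 181 181 182 180 178
190 185 183 183 182 182 151  25  28  45  52  73 169 181 184 185 186 189 191 180 132 181 181 181 181 180 178
191 185 184 183 183 182 150  26  25  39  48  80 170 181 183 185 186 188 191 179  73 176 180 181 180 181 178
192 185 185 184 183 
[... 5400 characters left out ...]
445555555555456666666
252 66665456777777777777777777774444444444101334444444444444444420134444444446777777777655666666
254 66665678888888888888888888864444444444101334444444444444444430134444444445788888888876566666
256 66665788888888888888888888754444444443002334444444444444444430024444444445788888888887666666
258 98766788888888888743333333444444444442002334444444444444444431024444444444433333333576666666
260 bbbbba77788888751000000001344444444442002334444444444444444431013444444444410000000013566666
262 bbbbbbbbba9742100000000002444444444442012334444444444444444431013444444444420000000000125666
264 8abbbbbbbbbb70000001000002444444444441012344444444444444444431012444444444430000000000002566
```

```bash
python3 - <<'E'
from h import *
f=load('w10')
for th in(-.07,-.09,-.11):
    piv=np.array([.582,-.037,.19]); n=np.array([0,np.sin(th),np.cos(th)]); p0=piv+.014*n
    def X(u,v):
        o,d=ray(f,u,v); return o+d*(((p0-o)@n)/(d@n))
    a,b,c=X(383,192.7),X(379,243.3),X(376,259); m=(b+c)/2
    print(th,a.round(4),b.round(4),c.round(4),'mid',m.round(4),np.linalg.norm(a-b),np.linalg.norm(b-c),'loc',(m-piv)@np.array([0,np.cos(th),-np.sin(th)]))
    print(' width',X(369.5,234),X(391.5,234))
for u,v,z in((233,255,.2343),(313,255,.2343),(279,255,.2343)): print(onz(f,u,v,z))
E
```

```text
-0.07 [0.5784 0.1061 0.2141] [0.581  0.0727 0.2117] [0.5807 0.0614 0.2109] mid [0.5808 0.067  0.2113] 0.03355927375290444 0.011363664581355832 loc 0.10528583406904823
 width [0.57411913 0.07901185 0.21216849] [0.58774221 0.07938854 0.2121949 ]
-0.09 [0.5773 0.1068 0.217 ] [0.5801 0.0737 0.2141] [0.5799 0.0624 0.213 ] mid [0.58   0.0681 0.2135] 0.033360313214154655 0.011348729677201517 loc 0.10677718702633285
 width [0.57330496 0.0800035  0.21461573] [0.58673473 0.08037807 0.21464953]
-0.11 [0.5762 0.1076 0.2201] [0.5792 0.0748 0.2164] [0.5791 0.0635 0.2152] mid [0.5792 0.0692 0.2158] 0.03316171038545572 0.0113349411615159 loc 0.1083438506813964
 width [0.57247189 0.08101816 0.21711974] [0.58570397 0.08139045 0.21716086]
[0.4925683  0.07343008 0.2343    ]
[0.53690964 0.07462477 0.2343    ]
[0.51806819 0.07411713 0.2343    ]
```

>>> apply_moves --moves '[[[0,-0.6,-0.35],0,0],[[0,0,0],0,0],[[0,0,0],0,0]]'

```text
time_s: 12.3
tcp_pos: [0.5178, 0.0678, 0.2401]
ee_rot: [0.699, 0.715, -0.0, -0.0]
force: [-0.4, 0.5, -0.4]
grip_width: 0.111
grip_force: 58.6
```

>>> apply_moves --moves '[[[1,0,0],0,0],[[1.5,0,0],0,0],[[1.5,0,0],0,0],[[1.5,0,0],0,0],[[1,0,0],0,0]]'

```text
time_s: 12.8
tcp_pos: [0.5844, 0.0684, 0.2402]
ee_rot: [0.698, 0.716, 0.0, 0.0]
force: [-0.4, 0.5, -1.2]
grip_width: 0.105
grip_force: 58.6
```

```bash
cat > t2.py <<'E'
from h import *
import sys
d2=load('d2');d=keep('side',sys.argv[1]); s=keep('scene',sys.argv[1]+'s'); o=r.get_obs();print(o['tcp_pos'],o['force'],o['time_s'])
for n in ('side','scene'): pass
d10=load('d10'); s10=load('s10')
# large weight cylinder & hung weight cylinder, relative to d10
def P(th,y,z,yaw=.024,piv=(.582,-.037,.19)):
    c,s=np.cos(th),np.sin(th); yy=y*c+z*s; zz=-y*s+z*c
    return np.array(piv)+[-yaw*yy,yy,zz]
for nm,ref,cur in(('side',d10,d),('scene',s10,s)):
    for y,z,k,zo in((-.138,.008,12,-.085),(.18,.008,11,-.08)):
        p=P(-.09,y,z)+[0,0,zo]; c=proj(ref,p).astype(int)
        t=track(ref,cur,(c[0]-k,c[1]-k,c[0]+k,c[1]+k),10)
        g=(proj(ref,P(-.07,y,z)+[0,0,zo])-proj(ref,P(-.11,y,z)+[0,0,zo]))/.04
        print(nm,y,c,t,'dtilt',round(float(t[1]/g[1]),4))
E
python3 t2.py e1
```

```text
[0.58406069 0.06842668 0.24008231] [-0.95746382  0.22412973 -0.99301483] 12.9
side -0.138 [337 247] (0.0, 0.0, 0.998) dtilt -0.0
side 0.18 [260 170] (-0.25, 0.0, 0.68) dtilt 0.0
scene -0.138 [222 210] (0.0, 0.0, 0.995) dtilt -0.0
scene 0.18 [315 246] (0.0, 0.0, 0.993) dtilt 0.0
```

>>> apply_moves --moves '[[[0,0,-0.6],0,0],[[0,0,-0.5],0,0],[[0,0,-0.5],0,0],[[0,0,-0.5],0,0],[[0,0,0],0,0]]'

```text
time_s: 13.4
tcp_pos: [0.5822, 0.0685, 0.2181]
ee_rot: [0.698, 0.716, -0.001, -0.001]
force: [-0.7, 0.3, -0.9]
grip_width: 0.104
grip_force: 58.7
```

```bash
python3 t2.py e2
```

```text
[0.58276155 0.06849318 0.21910458] [-0.21339242  0.23920906 -0.7182598 ] 13.5
side -0.138 [337 247] (0.5, -1.25, 0.98) dtilt 0.0276
side 0.18 [260 170] (0.5, 1.75, 0.565) dtilt 0.0331
scene -0.138 [222 210] (-0.25, -0.75, 0.99) dtilt 0.0334
scene 0.18 [315 246] (0.0, 0.75, 0.987) dtilt 0.0253
```

>>> apply_moves --moves '[[[0,-0.1,0],0,0],[[0,0,0],0,0],[[0,-0.1,0],0,0],[[0,0,0],0,0],[[0,0,0],0,0]]'

```text
time_s: 14.0
tcp_pos: [0.5831, 0.067, 0.2196]
ee_rot: [0.698, 0.716, 0.001, -0.0]
force: [0.4, 2.6, -0.6]
grip_width: 0.109
grip_force: 58.7
```

```bash
python3 t2.py e3
```

```text
[0.58313342 0.06692766 0.219523  ] [ 1.04140365  1.79110977 -0.86760082] 14.1
side -0.138 [337 247] (0.0, -0.25, 0.995) dtilt 0.0055
side 0.18 [260 170] (-0.5, 0.25, 0.626) dtilt 0.0047
scene -0.138 [222 210] (0.0, -0.25, 0.993) dtilt 0.0111
scene 0.18 [315 246] (0.0, 0.25, 0.987) dtilt 0.0084
```

>>> apply_moves --moves '[[[0,0.15,0],0,0],[[0,0,0],0,0],[[0,0,0],0,0],[[0,0,0],0,0]]'

```text
time_s: 14.5
tcp_pos: [0.5829, 0.0677, 0.2192]
ee_rot: [0.698, 0.716, -0.0, 0.0]
force: [-0.7, -0.0, -0.8]
grip_width: 0.107
grip_force: 58.7
```

```bash
python3 t2.py e4
```

```text
[0.58294216 0.0678003  0.21922128] [-0.54367181  0.51316931 -0.85184388] 14.6
side -0.138 [337 247] (0.25, -0.25, 0.993) dtilt 0.0055
side 0.18 [260 170] (-0.25, 0.5, 0.591) dtilt 0.0095
scene -0.138 [222 210] (0.0, -0.25, 0.991) dtilt 0.0111
scene 0.18 [315 246] (0.0, 0.25, 0.986) dtilt 0.0084
```

The hook is in the groove with no side force, so I'm lowering it to equilibrium.

>>> apply_moves --moves '[[[0,0.05,-0.2],0,0],[[0,0.05,-0.3],0,0],[[0,0,-0.2],0,0],[[0,0,0],0,0],[[0,0,0],0,0]]'

```text
time_s: 15.1
tcp_pos: [0.5828, 0.0691, 0.2122]
ee_rot: [0.698, 0.716, -0.0, -0.0]
force: [-0.8, -0.2, 0.5]
grip_width: 0.108
grip_force: 58.8
```

```bash
python3 t2.py e5
```

```text
[0.58285746 0.06905974 0.21231824] [-1.08448651  0.40215458 -0.57858164] 15.2
side -0.138 [337 247] (0.75, -3.5, 0.935) dtilt 0.0774
side 0.18 [260 170] (-0.5, 4.25, 0.562) dtilt 0.0805
scene -0.138 [222 210] (-0.5, -1.75, 0.986) dtilt 0.0779
scene 0.18 [315 246] (0.0, 2.25, 0.983) dtilt 0.0759
```

>>> apply_moves --moves '[[[0,0,0],0,0.2],[[0,0,0],0,0.4],[[0,0,0],0,0.5],[[0,0,0],0,0.5],[[0,0,0],0,0.5]]'

```text
time_s: 15.7
tcp_pos: [0.583, 0.069, 0.2124]
ee_rot: [0.698, 0.716, 0.0, 0.0]
force: [-0.4, -0.5, 0.1]
grip_width: 0.503
grip_force: 0.0
```

>>> apply_moves --moves '[[[0,0,1.5],0,0.5],[[0,0,3],0,0.5],[[0,0,4],0,0.5],[[-3,0,3],0,0.5],[[-4,0,0],0,0.5]]'

```text
time_s: 16.2
tcp_pos: [0.515, 0.0688, 0.3348]
ee_rot: [0.698, 0.716, 0.004, 0.004]
force: [-0.1, -0.3, 0.8]
grip_width: 0.501
grip_force: 0.0
```

>>> apply_moves --moves '[[[-4,0,0],0,0.5],[[-3,0,0],0,0.5],[[0,0,0],0,0.5],[[0,0,0],0,0.5],[[0,0,0],0,0.5]]'

```text
time_s: 16.7
tcp_pos: [0.4437, 0.069, 0.328]
ee_rot: [0.698, 0.716, 0.0, 0.0]
force: [1.2, -1.5, -0.2]
grip_width: 0.501
grip_force: 0.0
```

```bash
python3 t2.py e6; python3 - <<'E'
from h import *
d=load('e6'); cv2.imwrite('pics/e6b.png',cv2.resize(d['img'][110:290,200:410,::-1],(700,600),interpolation=cv2.INTER_CUBIC))
E
```

```text
[0.44367979 0.06893846 0.32737766] [ 0.24094742 -0.22277424 -0.35711262] 16.8
side -0.138 [337 247] (0.75, -4.75, 0.933) dtilt 0.105
side 0.18 [260 170] (0.0, 5.5, 0.556) dtilt 0.1041
scene -0.138 [222 210] (-0.25, -2.0, 0.983) dtilt 0.089
scene 0.18 [315 246] (0.0, 2.75, 0.975) dtilt 0.0928
```

View pics/e6b.png

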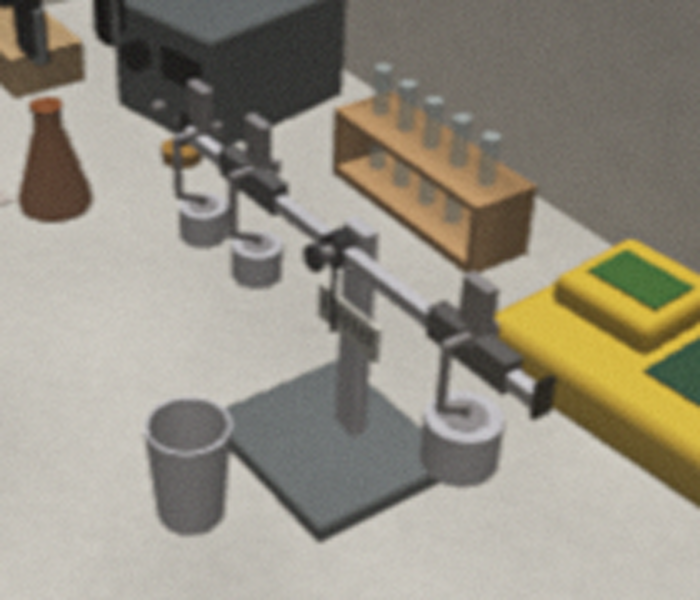

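The side view shows the large weight at (462,440), the small one at (256,260) beside the loaded one, the bar level and the arm clear. I'll let it settle for half a second, then hand in.

>>> apply_moves --moves '[[[0,0,0],0,0.5],[[0,0,0],0,0.5],[[0,0,0],0,0.5],[[0,0,0],0,0.5],[[0,0,0],0,0.5]]'

```text
time_s: 17.3
tcp_pos: [0.443, 0.069, 0.3273]
ee_rot: [0.698, 0.716, -0.0, -0.0]
force: [0.5, 0.1, 0.1]
grip_width: 0.502
grip_force: 0.0
```

```bash
python3 t2.py e7; python3 -c "
from h import *
print(ticket.hand_in())"
```

```text
[0.44297529 0.06901557 0.32732089] [-0.07623269  0.22130208 -0.84788608] 17.4
side -0.138 [337 247] (0.75, -4.75, 0.932) dtilt 0.105
side 0.18 [260 170] (0.0, 5.5, 0.558) dtilt 0.1041
scene -0.138 [222 210] (-0.5, -2.0, 0.984) dtilt 0.089
scene 0.18 [315 246] (0.0, 2.75, 0.975) dtilt 0.0928
the job is handed in; nothing more can be done
None
```

I hung the large weight on the bare arm and then the small one on the loaded arm, each hook in its groove. The last images put the bar within about 0.02 rad of level and at rest with the arm clear; I handed the job in at 17.4 s, and the hand-in returned no verdict.

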